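# Feed one copper blank into the notched bench stop

### The job

Press the black plunger of the blank feeder fully down once, so that a single copper blank comes out onto the bench, and let the plunger rise again. Then, without picking the blank up, push it aside along the bench with the fingertips into the wooden stop that has the V notch (not the straight one), until it rests against both faces of the notch. Leave the other blanks in the feeder and everything else on the bench where it is, and finish clear of it all.

Things in the scene. Friction and masses are not known exactly. Their poses are not given: they have to be found in the camera images.
- feeder: blank feeder, fixed: open-topped square steel magazine (46 x 49 mm, 52 high) with four stacked copper blanks; behind it an aluminium housing 58 wide, 26 high, from 23 to 106 mm behind the origin (feet 5 high, 88 wide). Origin on the bench on the magazine's axis; x points out of the delivery side, away from the plunger. No floor: blanks stand on the bench and leave by an 11 mm gate, outer face at x 23 mm
- plunger (a joint): plunger travel, m: 0 up, 0.028 fully down at its stop. It drives a hidden slide along the feeder's x, 2.29 times as far, that pushes out the bottom blank. Spring return: 4.5 N at the top, 8.5 N at the bottom, plus up to 8 N while a blank moves. Press at 50 mm/s or slower, or the blank slides on further. A second press would push the next blank
- plunger_top (a point): centre of the flat top of the plunger's round black cap (34 mm across, 10 mm thick), 65 mm behind the feeder's origin, 66 mm above the bench when up and 38 mm when down; moves with it
- outlet (a point): point 62 mm in front of the feeder's origin along its x, 4 mm above the bench: where the centre of the blank comes to lie after a full slow press
- blank1_center (a point): centre of the lowest blank of the stack at the start, the one that comes out: a plain copper disc 36 mm across, 8 mm thick, about 70 g; lying flat on the bench its centre is 4 mm high
- blank2_center (a point): centre of the second blank of the stack (same disc), to stay in the magazine; it sinks by 8 mm when the lowest one has gone
- blank3_center (a point): centre of the third blank of the stack (same disc), to stay in the magazine; it sinks by 8 mm when the lowest one has gone
- blank4_center (a point): centre of the top blank of the stack (same disc), to stay in the magazine; it sinks by 8 mm when the lowest one has gone
- magazine (a point): point on the bench on the magazine's axis, where the stack stands
- notched_stop: notched wooden stop, fixed beyond the feeder, left or right of its outlet: 12 mm high, back bar 90 mm wide, two jaws forming a 90 degree V open to its own -x (the robot's side). Origin on the bench under the centre of a seated blank; x points into the notch. V tip at x 25 mm, back edge at x 63; mouth 62 mm wide between jaw ends at x -6
- seat (a point): centre of a blank that rests against both faces of the notch, 4 mm above the bench
- straight_stop: the other wooden stop, fixed, on the other side: a plain bar 90 mm wide, 38 mm deep, 12 mm high with a straight face; its face is 25 mm and its back 63 mm from the origin along its x. Not to be used
- doming_block: a steel doming stake, a round block 34 mm across and 33 mm high with a domed top, standing beyond the feeder outlet between the two stops; origin under its centre; loose, leave it alone
- copper_ring: a loose copper ring 44 mm across, 26 mm hole, 8 mm high, lying near the feeder; not a blank; origin under its centre; loose, leave it alone
- punch: a square dark steel punch 110 x 9 x 9 mm lying on the bench; origin under its middle, x along it; loose, leave it alone
- chisel: a flat steel chisel bar 120 x 12 x 8 mm lying on the right; origin under its middle, x along it; loose, leave it alone
- hammer: a hammer lying on the right of the bench, about 300 mm long; x along it; loose, leave it alone
- wax_tin: a closed round steel tin 64 mm across, 50 mm high, on the left; origin under its centre; loose, leave it alone
- punch_pot: a terracotta pot 76 mm across, 70 mm high (105 mm with the punches standing in it), on the left; origin under its centre; loose, leave it alone
- blank1: the same lowest blank; origin under its centre
Not all that is in view belongs to the job. Several things have the shape of the feeder; the one meant has the colours described above. Leave any yellow look-alike of the part that bears blank4_center alone.

How it is judged:
By the outcome, as a careful person would: the job done as asked, in the order asked, and still so for the second after the job is handed in, with the robot touching nothing.
It also fails if it takes over 58 s, if anything falls off the work surface, if the arm or the gripper's body presses on something with over 40 N, if the wrist force passes 120 N, or if a joint passes its speed limit or range.

### The arm

A 6-joint arm with a two-finger parallel gripper is mounted at the origin on the work surface. World frame = base frame: x ahead of the robot, y to its left, z up, the work surface at z = 0. Lengths are in m, angles in degrees, forces in N, time in s.
With the tool pointing down it reaches from about 0.3 to 1 m from the base axis. Payload 5.1 kg.
Tool frame: the origin (TCP) lies at the very end of the fingers, on their centre line; the grasp point (between the pads) lies 19 mm behind it; z points along the fingers, y is the line along which they close (so a half turn about z gives the same grasp; the last joint's range is limited). The gripper opens to 95 mm and grips with 3 to 60 N. Pads are 20 mm wide; open, the fingers measure 119 mm over their backs; the gripper's body (75 mm by 180 mm) begins 59 mm behind the grasp point.
Start: joints at [70.439, 7.093, 94.555, -0, 78.352, -4.733], TCP at [0.166, 0.628, 0.215] pointing down, gripper open.
Joint ranges: [-149.61, 149.61], [-58.7, 133.49], [1.44, 155.28], [-77.14, 257.14], [18.33, 153.61], [-166.67, 166.67]. Speed limits (degrees/s): [147.25, 147.25, 180, 180, 180, 180].

### API

Orientations are given as a 3x3 rotation matrix whose columns are the frame's x, y, z axes.
In Python, from bench import arm, cams, finder gives the robot as it stands.
- The arm moves only by the tool arm_command, never from a script. Its argument "motion" is a list of rows, each a list of 7 numbers: the turn, a rotation vector about the tool's x, y, z in degrees, then the shift along the tool's x, y, z in mm, then the closure, from 0 (fully open) to 1 (shut). In form: [[wx, wy, wz, tx, ty, tz, grip], ...]. A call has exactly 10 rows; each row is the pose to reach, as a shift and turn from the pose commanded when the call began, along the tool's axes at that moment; what a row does not reach only later rows make up. A row lasts 1/10 s, in which the tool goes at most 50 mm and 8.59 degrees, less where a joint would pass 70% of its speed; a pose out of reach is approached as far as the arm can. A call with a gripper value outside its range is refused whole. The fingers move at their own pace and stop on an object; the grip force is fixed at half the most. Time passes only in rows, so rows that repeat a pose let the fingers close, or fill a call up. It gives the time, the measured TCP pose, the force, the opening and the grip force at its end, in the units of the state.
- arm.get_obs(): the state, without advancing time (a new reading comes with each control period).
- cams.camera(name): name is "scene" or "top" or "wrist"; returns a dict with "img" (480x640x3 uint8, red, green, blue), "depth" (480x640 float32, m along the optical axis (not along the pixel's ray), 0 where there is no reading), "mtx" (3x3 intrinsics, pixels), "D" ([k1, k2, p1, p2, k3] as OpenCV has them; the pictures are not rectified), "position" and "rotation" of the camera in the world. Camera axes: x right, y down, z forward; pixel columns grow to the right and rows downward; lengths in m; the calibration is good to about 2 mm. A picture is of the moment at which its call begins.
- arm.finish_job(): hands the job in; it is judged then, once.
Trained networks look in a picture, given as the dict that the camera call returned (one of the last four; its "shot" number tells which), for a name from the list of things; names that differ only in an ending like _2 or _b are one class to them, and where a whole thing is asked for, a point or a joint stands for the part that bears it (a point fixed in the world has none). Each returns a list of dicts, best first, with "p" (0 to 1); they miss things now and then, are a little off and sometimes report something else, mostly with a low value. They report only what shows in the picture. A call takes as long as a camera call. They do not tell look-alikes from the thing itself.
- finder.find_in(query, picture): "location" ([row, column] as shares, 0 to 1, of the picture: columns of its width, rows of its height, amid what is visible of it).
- finder.place_of(query, picture): "location" ([row, column] as shares, 0 to 1, of the picture: columns of its width, rows of its height: a listed point, or the origin of a listed thing).
The state is a dict: "t": time; "joint_pos": joint angles; "dq": joint speeds; "joint_efforts": joint torques, N m; "eef_pos": TCP position; "orientation": TCP orientation; "ft_force": force on the tool from outside, world axes, zero at the start; "ft_torque": the same for the moment, N m; "opening": opening from 0.0 (shut) to 1.0 (fully open); "finger_force": force on a finger pad.
Only numpy, scipy, OpenCV 4.12 (cv2) and the standard library are available. Lean on these libraries where they do the work, as an engineer would, in place of code of your own. Each camera call takes 0.05 s, during which the arm holds its last target. There are 200 camera calls.

## Working session

There is one attempt and no reset: what is moved stays moved. The work goes in short steps, Python scripts to look and compute and a tool call to move; the robot and the scene stay as the last step left them, time stands still between calls to the robot, and variables do not carry over. Pictures are saved under pics/ and viewed, at most 10 in all, crops included, and the job is handed in when it is done.

Besides the shell and the picture viewer there is one more tool, called after ">>>" as name(argument=value, ...), one argument or row to a line, values as JSON. arm_command: Moves the arm, as the interface text tells. Its arguments: {"type":"object","properties":{"motion":{"type":"array","items":{"type":"array","items":{"type":"number"}}}},"required":["motion"]}

```bash
mkdir -p pics; cat > h.py <<'E'
import numpy as np, cv2
from bench import arm,cams,finder
def ray(c,loc):
    h,w=c["img"].shape[:2]
    u=np.array([[[loc[1]*w,loc[0]*h]]],float)
    n=cv2.undistortPoints(u,np.array(c["mtx"]),np.array(c["D"]))[0,0]
    return np.array(c["position"]),np.array(c["rotation"])@np.array([n[0],n[1],1.])
def onz(c,loc,z):
    p,d=ray(c,loc); return p+d*(z-p[2])/d[2]
def save(c,f): cv2.imwrite(f,c["img"][:,:,::-1])
E
python3 - <<'E'
from h import *
Z=dict(feeder=0,plunger_top=.066,outlet=.004,magazine=0,notched_stop=0,seat=.004,straight_stop=0,doming_block=0,copper_ring=0,blank4_center=.028,punch=0)
for n in("top","scene"):
    c=cams.camera(n); save(c,f"pics/{n}.png")
    print(n,np.round(c["position"],3))
    for q,z in Z.items():
        print(q,[(round(r["p"],2),np.round(np.array(r["location"])*[480,640]).tolist(),np.round(onz(c,r["location"],z)[:2],3).tolist()) for r in finder.place_of(q,c)[:3]])
print(arm.get_obs())
E
```

```text
top [ 0.371 -0.009  1.187]
feeder [(0.91, [334.0, 410.0], [0.348, -0.194]), (0.75, [258.0, 326.0], [0.508, -0.016])]
plunger_top [(0.8, [366.0, 426.0], [0.284, -0.215]), (0.78, [286.0, 323.0], [0.444, -0.01]), (0.5, [183.0, 201.0], [0.656, 0.243])]
outlet [(0.86, [136.0, 207.0], [0.78, 0.247]), (0.67, [255.0, 512.0], [0.515, -0.42]), (0.35, [292.0, 227.0], [0.435, 0.194])]
magazine [(0.74, [163.0, 209.0], [0.72, 0.241]), (0.6, [336.0, 412.0], [0.343, -0.198])]
notched_stop [(0.93, [192.0, 278.0], [0.652, 0.087])]
seat [(0.93, [191.0, 279.0], [0.655, 0.085])]
straight_stop [(0.93, [197.0, 387.0], [0.641, -0.149])]
doming_block [(0.47, [178.0, 330.0], [0.683, -0.025])]
copper_ring [(0.73, [292.0, 409.0], [0.436, -0.194]), (0.44, [256.0, 324.0], [0.513, -0.012])]
blank4_center [(0.72, [259.0, 329.0], [0.503, -0.022]), (0.62, [281.0, 373.0], [0.458, -0.114]), (0.53, [236.0, 377.0], [0.551, -0.124])]
punch [(0.46, [290.0, 227.0], [0.439, 0.195])]
scene [0.924 0.532 0.783]
feeder [(0.95, [193.0, 335.0], [0.348, -0.199]), (0.85, [403.0, 317.0], [0.719, 0.243]), (0.62, [263.0, 322.0], [0.517
[... 996 characters left out ...]
     7.83538723e+01, -4.73344637e+00]), 'dq': array([ 0.08851066, -0.08526877, -0.01225034, -0.04094065,  0.13491639,
        0.06206037]), 'joint_efforts': array([ 1.36911829e-03, -4.17594373e+01, -3.60227931e+01,  7.74664362e-02,
        4.29253920e-02,  9.50948674e-06]), 'eef_pos': array([0.16638538, 0.62830689, 0.21464283]), 'orientation': array([[-9.66694272e-01,  2.55933943e-01, -1.38940798e-05],
       [ 2.55933944e-01,  9.66694270e-01, -6.26708825e-05],
       [-2.60827879e-06, -6.41395498e-05, -9.99999998e-01]]), 'ft_force': array([-0.13966867,  0.08095467, -0.02701412]), 'ft_torque': array([-0.01169327,  0.07567645,  0.01203816]), 'finger_force': 0.0, 'opening': 1.0017487593156615}
```

View pics/top.png

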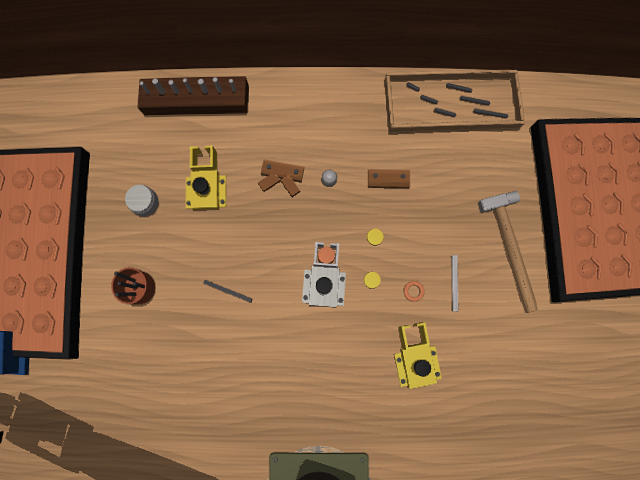

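View pics/scene.png

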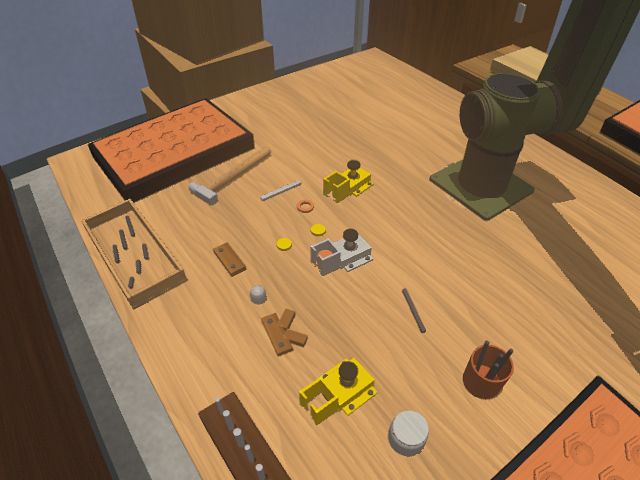

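The top picture shows the steel feeder at about (325,275), with its outlet facing up the picture. The notched stop is at (279,182), upper left of it, the straight stop at (388,179) and the doming block at (329,177). The scene picture agrees. Next I'll move above the feeder for a closer look.

```bash
cat >> h.py <<'E'
from scipy.spatial.transform import Rotation as Ro
def plan(p,yaw,base=None):
    """row (turn, shift) to bring TCP to p, tool y at world yaw (deg), pointing down. base=(pos,R) else measured"""
    if base is None:
        o=arm.get_obs(); base=(o["eef_pos"],o["orientation"])
    a=np.radians(yaw); y=np.array([np.cos(a),np.sin(a),0]); z=np.array([0,0,-1.]); R=np.c_[np.cross(y,z),y,z]
    w=Ro.from_matrix(base[1].T@R).as_rotvec(degrees=True); t=base[1].T@(np.array(p)-base[0])*1000
    return np.round(np.r_[w,t],1).tolist(),(np.array(p),R)
E
python3 - <<'E'
from h import *
print(plan([.50,.0,.30],-5)[0])
E
```

```text
[-0.0, 0.0, 80.2, -483.3, -522.0, -85.3]
```

>>> arm_command(
  motion=[
    [0,0,80.2,-483,-522,-85,1],
    [0,0,80.2,-483,-522,-85,1],
    [0,0,80.2,-483,-522,-85,1],
    [0,0,80.2,-483,-522,-85,1],
    [0,0,80.2,-483,-522,-85,1],
    [0,0,80.2,-483,-522,-85,1],
    [0,0,80.2,-483,-522,-85,1],
    [0,0,80.2,-483,-522,-85,1],
    [0,0,80.2,-483,-522,-85,1],
    [0,0,80.2,-483,-522,-85,1],
  ],
)

```text
t: 2.2
eef_pos: [0.3996, 0.1879, 0.2747]
orientation: [[0.091, 0.996, 0.001], [0.996, -0.091, 0.0], [0.001, 0.001, -1.0]]
ft_force: [0.4, -0.1, -0.3]
opening: 0.211
finger_force: 0.0
```

```bash
python3 - <<'E'
from h import *
print(plan([.50,.0,.30],-5)[0])
E
```

```text
[0.1, -0.0, -0.2, -178.0, 117.2, -25.3]
```

>>> arm_command(
  motion=[
    [0,0,0,-178,117,-25,1],
    [0,0,0,-178,117,-25,1],
    [0,0,0,-178,117,-25,1],
    [0,0,0,-178,117,-25,1],
    [0,0,0,-178,117,-25,1],
    [0,0,0,-178,117,-25,1],
    [0,0,0,-178,117,-25,1],
    [0,0,0,-178,117,-25,1],
    [0,0,0,-178,117,-25,1],
    [0,0,0,-178,117,-25,1],
  ],
)

```text
t: 3.2
eef_pos: [0.4996, 0.0033, 0.299]
orientation: [[0.086, 0.996, 0.0], [0.996, -0.086, 0.0], [0.0, 0.0, -1.0]]
ft_force: [0.6, -0.4, 0.3]
opening: 0.001
finger_force: 0.0
```

```bash
python3 - <<'E'
from h import *
Z=dict(feeder=0,plunger_top=.066,outlet=.004,magazine=0,notched_stop=0,seat=.004,blank4_center=.028)
c=cams.camera("wrist"); save(c,"pics/w1.png")
print(np.round(c["position"],3),arm.get_obs()["eef_pos"])
for q,z in Z.items():
    print(q,[(round(r["p"],2),np.round(np.array(r["location"])*[480,640]).tolist(),np.round(onz(c,r["location"],z)[:2],4).tolist()) for r in finder.place_of(q,c)[:3]])
E
```

```text
[0.506 0.077 0.469] [0.49973787 0.00308021 0.29905367]
feeder [(0.77, [211.0, 327.0], [0.5107, -0.0114])]
plunger_top [(0.68, [225.0, 275.0], [0.4499, -0.0096]), (0.58, [386.0, 159.0], [0.2796, -0.2057])]
outlet []
magazine []
notched_stop [(0.69, [120.0, 436.0], [0.6517, 0.09])]
seat [(0.73, [118.0, 439.0], [0.6532, 0.0919])]
blank4_center [(0.81, [287.0, 365.0], [0.5509, -0.1089]), (0.78, [221.0, 329.0], [0.5116, -0.0175]), (0.54, [288.0, 296.0], [0.4627, -0.1032])]
```

View pics/w1.png

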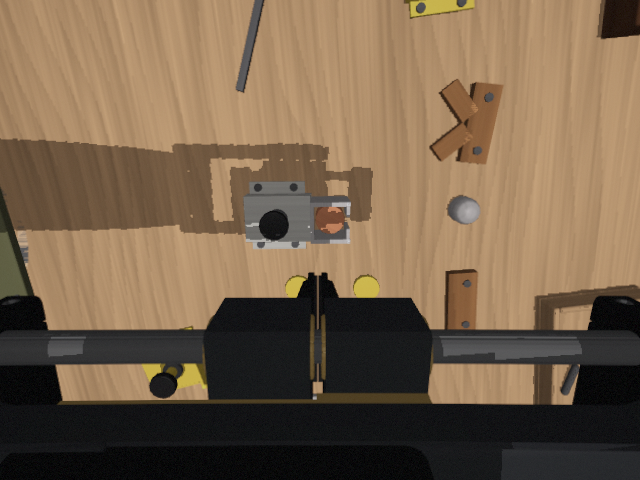

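The wrist view shows the steel feeder at (300,220) with its black cap at (273,225), the magazine at (330,218) and the notch mouth at about (440,119). Its sides line up with the tool, so its yaw is about -5°. Moving over the cap.

```bash
python3 - <<'E'
from h import *
print(plan([.449,-.010,.08],-5)[0])
E
```

```text
[-0.0, 0.0, -0.0, -16.6, -49.7, 219.0]
```

>>> arm_command(
  motion=[
    [0,0,0,-17,-50,50,1],
    [0,0,0,-17,-50,100,1],
    [0,0,0,-17,-50,150,1],
    [0,0,0,-17,-50,190,1],
    [0,0,0,-17,-50,219,1],
    [0,0,0,-17,-50,219,1],
    [0,0,0,-17,-50,219,1],
    [0,0,0,-17,-50,219,1],
    [0,0,0,-17,-50,219,1],
    [0,0,0,-17,-50,219,1],
  ],
)

```text
t: 4.6
eef_pos: [0.4502, -0.0105, 0.0821]
orientation: [[0.088, 0.996, 0.004], [0.996, -0.088, -0.001], [-0.0, 0.004, -1.0]]
ft_force: [-0.7, -0.1, -0.0]
opening: 0.004
finger_force: 0.0
```

```bash
python3 - <<'E'
from h import *
print(arm.get_obs()["eef_pos"])
for n in("wrist","top"):
    c=cams.camera(n); save(c,f"pics/{n}2.png")
    print([(round(r["p"],2),np.round(onz(c,r["location"],.066)[:2],4).tolist()) for r in finder.place_of("plunger_top",c)[:3]])
E
```

```text
[ 0.45024874 -0.01053753  0.08212673]
[(0.69, [0.4496, -0.0078])]
[(0.67, [0.2772, -0.2046]), (0.52, [0.654, 0.2521])]
```

View pics/wrist2.png

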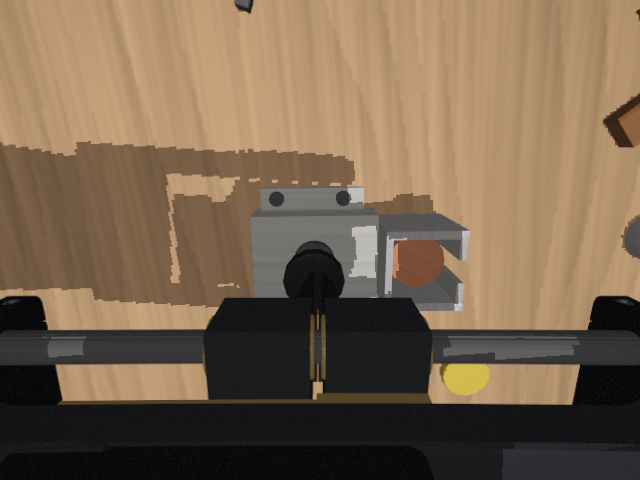

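The fingertips are centred over the cap at (315,275). Pressing slowly.

>>> arm_command(
  motion=[
    [0,0,0,0,0,12,1],
    [0,0,0,0,0,16,1],
    [0,0,0,0,0,19,1],
    [0,0,0,0,0,22,1],
    [0,0,0,0,0,25,1],
    [0,0,0,0,0,28,1],
    [0,0,0,0,0,31,1],
    [0,0,0,0,0,34,1],
    [0,0,0,0,0,37,1],
    [0,0,0,0,0,40,1],
  ],
)

```text
t: 5.8
eef_pos: [0.449, -0.0104, 0.0408]
orientation: [[0.088, 0.996, -0.001], [0.996, -0.088, -0.0], [-0.0, -0.001, -1.0]]
ft_force: [-3.3, 0.6, 10.6]
opening: 0.006
finger_force: 5.2
```

>>> arm_command(
  motion=[
    [0,0,0,0,0,2,1],
    [0,0,0,0,0,3,1],
    [0,0,0,0,0,4,1],
    [0,0,0,0,0,5,1],
    [0,0,0,0,0,5,1],
    [0,0,0,0,0,5,1],
    [0,0,0,0,0,5,1],
    [0,0,0,0,0,5,1],
    [0,0,0,0,0,5,1],
    [0,0,0,0,0,5,1],
  ],
)

```text
t: 6.8
eef_pos: [0.4491, -0.0104, 0.0381]
orientation: [[0.087, 0.996, -0.002], [0.996, -0.087, 0.0], [-0.0, -0.002, -1.0]]
ft_force: [-11.3, 1.4, 26.8]
opening: 0.006
finger_force: 12.8
```

The plunger is at its stop: z is 38 mm and the force has jumped to 27 N. Releasing.

>>> arm_command(
  motion=[
    [0,0,0,0,0,0,1],
    [0,0,0,0,0,-5,1],
    [0,0,0,0,0,-12,1],
    [0,0,0,0,0,-20,1],
    [0,0,0,0,0,-30,1],
    [0,0,0,0,0,-60,1],
    [0,0,0,0,0,-100,1],
    [0,0,0,0,0,-140,1],
    [0,0,0,0,0,-160,1],
    [0,0,0,0,0,-160,1],
  ],
)

```text
t: 7.8
eef_pos: [0.4503, -0.0105, 0.1986]
orientation: [[0.088, 0.996, 0.006], [0.996, -0.088, -0.001], [-0.0, 0.006, -1.0]]
ft_force: [-0.3, -0.4, 0.2]
opening: 0.007
finger_force: 0.0
```

```bash
python3 - <<'E'
from h import *
o=arm.get_obs();print(o["eef_pos"])
for n in("wrist","top","scene"):
    c=cams.camera(n); save(c,f"pics/{n}3.png")
    for q,z in dict(blank1=0,blank1_center=.004,plunger_top=.066,seat=.004,notched_stop=0,outlet=.004).items():
        print(n,q,[(round(r["p"],2),np.round(np.array(r["location"])*[480,640]).tolist(),np.round(onz(c,r["location"],z)[:2],4).tolist()) for r in finder.place_of(q,c)[:4]])
E
```

```text
[ 0.45033307 -0.01053123  0.19861299]
wrist blank1 [(0.63, [214.0, 436.0], [0.5727, -0.0188])]
wrist blank1_center [(0.86, [213.0, 438.0], [0.5727, -0.0178])]
wrist plunger_top [(0.77, [232.0, 320.0], [0.4526, -0.0112]), (0.62, [222.0, 379.0], [0.5034, -0.0072])]
wrist seat []
wrist notched_stop [(0.67, [219.0, 378.0], [0.5131, -0.0186])]
wrist outlet [(0.32, [220.0, 380.0], [0.5138, -0.0195])]
top blank1 []
top blank1_center []
top plunger_top [(0.78, [181.0, 198.0], [0.6614, 0.2486]), (0.52, [368.0, 420.0], [0.2805, -0.2038])]
top seat [(0.68, [192.0, 280.0], [0.6521, 0.0828]), (0.52, [282.0, 454.0], [0.4564, -0.2903])]
top notched_stop [(0.97, [192.0, 279.0], [0.6537, 0.0858])]
top outlet [(0.93, [139.0, 206.0], [0.7741, 0.2505])]
scene blank1 [(0.54, [274.0, 297.0], [0.579, -0.0281])]
scene blank1_center [(0.61, [275.0, 303.0], [0.5727, -0.0168]), (0.55, [258.0, 322.0], [0.5095, -0.0297])]
scene plunger_top [(0.7, [368.0, 349.0], [0.6529, 0.2467]), (0.69, [235.0, 354.0], [0.4453, -0.0009])]
scene seat [(0.6, [327.0, 295.0], [0.6624, 0.0873])]
scene notched_stop [(0.7, [329.0, 298.0], [0.658, 0.0926]), (0.42, [263.0, 323.0], [0.5158, -0.0204])]
scene outlet [(0.59, [204.0, 320.0], [0.4057, -0.1825])]
```

View pics/wrist3.png

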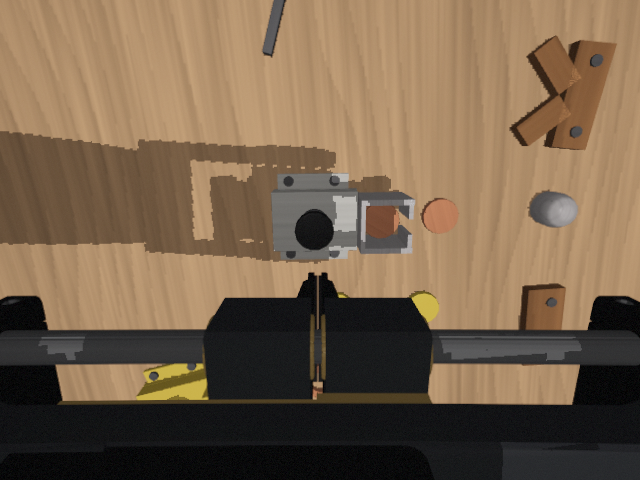

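The blank lies at (440,215), about (0.573,-0.018) m, and the plunger is up again at (315,230). The notch apex is near (563,94) with its axis at about -16° yaw. I'll go in beside the blank with the fingers 20 mm apart, so both tips cradle it.

```bash
python3 - <<'E'
from h import *
c=cams.camera("wrist")
f=lambda x,y:onz(c,[y/480,x/640],.012)[:2]
A,B,C,D=f(535,52),f(562,92),f(513,127),f(558,97)
ax=lambda P,Q:np.degrees(np.arctan2(*(Q-P)[::-1]))
t=np.linalg.solve(np.c_[B-A,C-D],C-A); V=A+t[0]*(B-A); m=(ax(A,B)+ax(C,D))/2
print("V",V,"axis",m,"seat",V-.025*np.array([np.cos(np.radians(m)),np.sin(np.radians(m))]),np.linalg.norm(A-C))
m=c["img"].astype(int); k=((m[:,:,0]>150)&(m[:,:,2]<110)&(m[:,:,0]-m[:,:,1]>70)).astype(np.uint8)
n,l,s,ce=cv2.connectedComponentsWithStats(k)
for i in range(1,n):
    if s[i,4]>300: print(s[i],onz(c,[ce[i,1]/480,ce[i,0]/640],.008)[:2])
print(plan([.5685,-.0495,.12],-10)[0])
E
```

```text
V [0.67671912 0.0842653 ] axis -11.559493908007871 seat [0.65222619 0.08927493] 0.06256919118497148
[0.0, 0.0, 5.0, -28.5, 122.7, 75.0]
```

>>> arm_command(
  motion=[
    [0,0,5,-28,45,10,0.79],
    [0,0,5,-28,90,25,0.79],
    [0,0,5,-28,123,75,0.79],
    [0,0,5,-28,123,75,0.79],
    [0,0,5,-28,123,75,0.79],
    [0,0,5,-28,123,75,0.79],
    [0,0,5,-28,123,75,0.79],
    [0,0,5,-28,123,75,0.79],
    [0,0,5,-28,123,75,0.79],
    [0,0,5,-28,123,75,0.79],
  ],
)

```text
t: 9.9
eef_pos: [0.5689, -0.049, 0.121]
orientation: [[0.174, 0.985, 0.002], [0.985, -0.174, -0.0], [-0.0, 0.002, -1.0]]
ft_force: [-0.1, 0.0, -0.1]
opening: 0.212
finger_force: 0.0
```

```bash
python3 - <<'E'
from h import *
o=arm.get_obs();print(o["eef_pos"],o["opening"])
c=cams.camera("wrist"); save(c,f"pics/w4.png")
print([(round(r["p"],2),np.round(onz(c,r["location"],.004)[:2],4).tolist()) for r in finder.place_of("blank1_center",c)[:4]])
print(plan([.5685,-.0495,.003],-10)[0])
E
```

```text
[ 0.56889882 -0.04900804  0.12097082] 0.21247399023539945
[(0.61, [0.576, -0.0193])]
[0.0, 0.0, -0.0, -0.5, -0.3, 117.5]
```

View pics/w4.png

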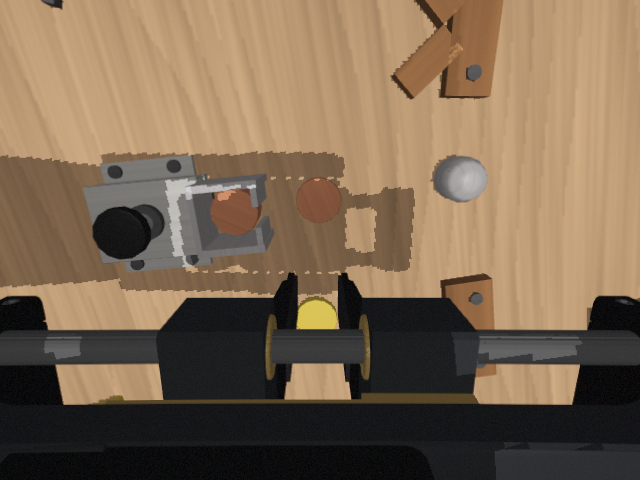

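The blank at (319,200) is centred between the fingertips at (290,280) and (343,280), and the magazine is clear on the left. Going down.

>>> arm_command(
  motion=[
    [0,0,0,0,1,30,0.79],
    [0,0,0,0,1,60,0.79],
    [0,0,0,0,1,85,0.79],
    [0,0,0,0,1,100,0.79],
    [0,0,0,0,1,110,0.79],
    [0,0,0,0,1,114,0.79],
    [0,0,0,0,1,117,0.79],
    [0,0,0,0,1,117,0.79],
    [0,0,0,0,1,117,0.79],
    [0,0,0,0,1,117,0.79],
  ],
)

```text
t: 11.0
eef_pos: [0.5704, -0.0493, 0.0039]
orientation: [[0.174, 0.985, 0.002], [0.985, -0.174, -0.0], [0.0, 0.002, -1.0]]
ft_force: [0.2, 0.9, 0.2]
opening: 0.214
finger_force: 0.0
```

```bash
python3 - <<'E'
from h import *
o=arm.get_obs();print(o["eef_pos"],o["ft_force"])
b=np.array([.576,-.0193]); h=np.array([np.cos(np.radians(80)),np.sin(np.radians(80))])
g=np.array([.6525,.089])-.055*np.array([np.cos(np.radians(13)),-np.sin(np.radians(13))])
print("goal",g,"disc-goal",g-b,"TCP end",g-.025*h, plan([*(g-.025*h),.003],-10)[0])
E
```

```text
[ 0.57044242 -0.0493036   0.0039037 ] [0.2064222  0.88327545 0.18504582]
goal [0.59890965 0.10137231] disc-goal [0.02290965 0.12067231] TCP end [0.59456844 0.07675211] [0.1, -0.0, -0.0, 128.3, 1.8, 0.9]
```

>>> arm_command(
  motion=[
    [0,0,0,3,0,0,0.79],
    [0,0,0,7,0,0,0.79],
    [0,0,0,13,0,0,0.79],
    [0,0,0,20,0,0,0.79],
    [0,0,0,27,0,0,0.79],
    [0,0,0,34,0,0,0.79],
    [0,0,0,41,0,0,0.79],
    [0,0,0,48,0,0,0.79],
    [0,0,0,55,0,0,0.79],
    [0,0,0,62,1,0,0.79],
  ],
)

```text
t: 12.0
eef_pos: [0.5815, 0.0123, 0.0029]
orientation: [[0.174, 0.985, -0.0], [0.985, -0.174, -0.0], [-0.0, -0.0, -1.0]]
ft_force: [0.1, -0.5, 0.1]
opening: 0.212
finger_force: 0.5
```

>>> arm_command(
  motion=[
    [0,0,0,7,0,0,0.79],
    [0,0,0,14,0,0,0.79],
    [0,0,0,21,0,0,0.79],
    [0,0,0,28,0,0,0.79],
    [0,0,0,35,0,0,0.79],
    [0,0,0,42,0,0,0.79],
    [0,0,0,49,0,0,0.79],
    [0,0,0,55,0,0,0.79],
    [0,0,0,61,0,0,0.79],
    [0,0,0,66,1,0,0.79],
  ],
)

```text
t: 13.0
eef_pos: [0.594, 0.077, 0.003]
orientation: [[0.174, 0.985, -0.0], [0.985, -0.174, -0.0], [-0.0, -0.0, -1.0]]
ft_force: [-0.1, -0.1, 0.4]
opening: 0.209
finger_force: 0.5
```

>>> arm_command(
  motion=[
    [0,0,0,0,0,0,0.79],
    [0,0,0,-5,0,0,0.79],
    [0,0,0,-15,0,0,0.79],
    [0,0,0,-30,0,-20,0.79],
    [0,0,0,-50,0,-60,0.79],
    [0,0,0,-70,0,-110,0.79],
    [0,0,0,-70,0,-130,0.79],
    [0,0,0,-70,0,-130,0.79],
    [0,0,0,-70,0,-130,0.79],
    [0,0,0,-70,0,-130,0.79],
  ],
)

```text
t: 14.0
eef_pos: [0.5804, 0.0075, 0.1307]
orientation: [[0.174, 0.985, -0.004], [0.985, -0.174, 0.0], [-0.0, -0.004, -1.0]]
ft_force: [-0.6, -0.2, -0.5]
opening: 0.207
finger_force: 0.0
```

```bash
python3 - <<'E'
from h import *
o=arm.get_obs();print(o["eef_pos"],o["ft_force"])
for n in("wrist","top","scene"):
    c=cams.camera(n); save(c,f"pics/{n}5.png")
    for q,z in dict(blank1_center=.004,seat=.004).items():
        print(n,q,[(round(r["p"],2),np.round(np.array(r["location"])*[480,640]).tolist(),np.round(onz(c,r["location"],z)[:2],4).tolist()) for r in finder.place_of(q,c)[:4]])
E
```

```text
[0.58037576 0.00748369 0.13073524] [-0.6410611  -0.16114756 -0.46154517]
wrist blank1_center [(0.79, [107.0, 321.0], [0.5992, 0.1046])]
wrist seat []
top blank1_center []
top seat [(0.51, [195.0, 276.0], [0.6457, 0.0905])]
scene blank1_center [(0.51, [312.0, 325.0], [0.5909, 0.0916]), (0.35, [173.0, 237.0], [0.5155, -0.4211])]
scene seat [(0.62, [325.0, 294.0], [0.6614, 0.0832])]
```

View pics/wrist5.png

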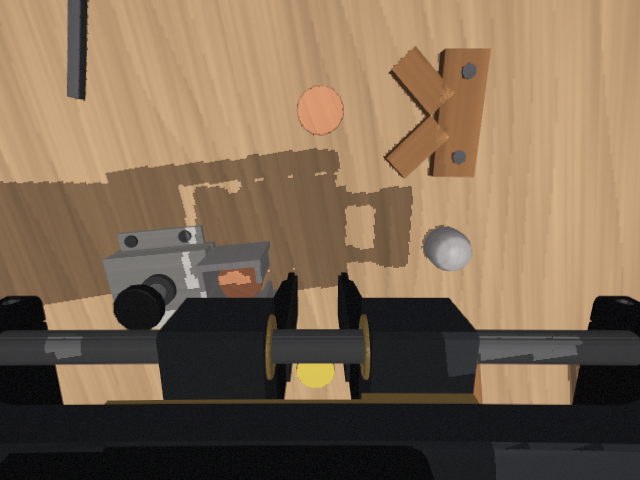

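The blank is at (320,109), right in front of the notch: V tip near (435,113), jaw ends at (390,70) and (385,158), axis at about -12°. I'll turn the fingers behind it and push along that axis.

```bash
python3 - <<'E'
from h import *
c=cams.camera("wrist")
f=lambda x,y,z=.012:onz(c,[y/480,x/640],z)[:2]
A,B,C,D=f(390,70),f(432,113),f(385,158),f(432,116)
ax=lambda P,Q:np.degrees(np.arctan2(*(Q-P)[::-1]))
t=np.linalg.solve(np.c_[B-A,C-D],C-A); V=A+t[0]*(B-A); m=(ax(A,B)+ax(C,D))/2
S=V-.025*np.array([np.cos(np.radians(m)),np.sin(np.radians(m))])
b=f(320,109.5,.008); h=(S-b)/np.linalg.norm(S-b)
print("V",V,"axis",m,"seat",S,"mouth",np.linalg.norm(A-C),"blank",b,"heading",ax(b,S),np.linalg.norm(S-b))
hh=np.array([np.cos(np.radians(-12)),np.sin(np.radians(-12))])
print(b-.033*hh,plan([*(b-.033*hh),.12],-102)[0])
E
```

```text
V [0.68329453 0.08428995] axis -9.780668240222656 seat [0.6586579  0.08853687] mouth 0.062293203040175674 blank [0.60015084 0.1031372 ] heading -14.011873806671987 0.060301286323993994
[0.56787197 0.10999828] [-0.0, 0.0, 92.0, 98.3, -31.5, 12.8]
```

>>> arm_command(
  motion=[
    [0,0,8,15,-10,0,0.79],
    [0,0,16,40,-20,0,0.79],
    [0,0,24,70,-31,6,0.79],
    [0,0,32,98,-31,12,0.79],
    [0,0,40,98,-31,12,0.79],
    [0,0,48,98,-31,12,0.79],
    [0,0,56,98,-31,12,0.79],
    [0,0,64,98,-31,12,0.79],
    [0,0,72,98,-31,12,0.79],
    [0,0,80,98,-31,12,0.79],
  ],
)

```text
t: 15.5
eef_pos: [0.5685, 0.1095, 0.1211]
orientation: [[1.0, -0.006, 0.0], [-0.006, -1.0, -0.0], [0.0, 0.0, -1.0]]
ft_force: [-0.9, -0.6, -1.2]
opening: 0.212
finger_force: 0.0
```

>>> arm_command(
  motion=[
    [0,0,8,0,0,0,0.79],
    [0,0,12,0,0,0,0.79],
    [0,0,12,0,0,0,0.79],
    [0,0,12,0,0,0,0.79],
    [0,0,12,0,0,0,0.79],
    [0,0,12,0,0,0,0.79],
    [0,0,12,0,0,0,0.79],
    [0,0,12,0,0,0,0.79],
    [0,0,12,0,0,0,0.79],
    [0,0,12,0,0,0,0.79],
  ],
)

```text
t: 16.5
eef_pos: [0.5684, 0.1095, 0.121]
orientation: [[0.978, -0.208, -0.0], [-0.208, -0.978, -0.0], [-0.0, 0.0, -1.0]]
ft_force: [0.1, 1.1, -0.5]
opening: 0.21
finger_force: 0.0
```

```bash
python3 - <<'E'
from h import *
o=arm.get_obs();print(o["eef_pos"],o["orientation"][:,1],o["opening"])
c=cams.camera("wrist"); save(c,f"pics/w6.png")
for q in("blank1_center","seat"): print([(round(r["p"],2),np.round(np.array(r["location"])*[480,640]).tolist(),np.round(onz(c,r["location"],.004)[:2],4).tolist()) for r in finder.place_of(q,c)[:4]])
E
```

```text
[0.56837184 0.10947579 0.12099848] [-2.08314673e-01 -9.78061857e-01  2.73599302e-05] 0.21021468530670306
[(0.86, [195.0, 321.0], [0.6, 0.1])]
[]
```

View pics/w6.png

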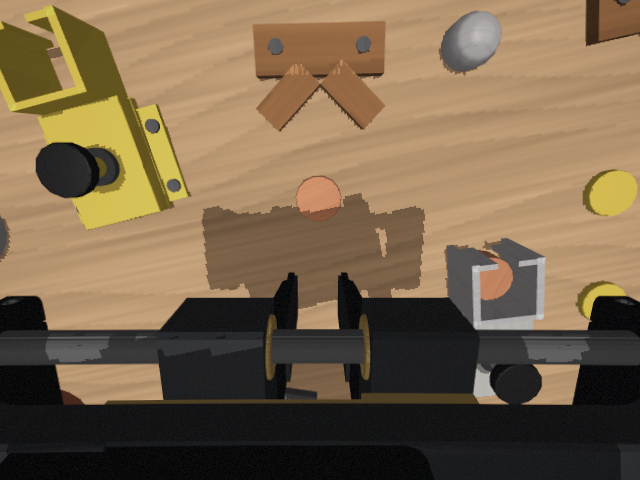

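The blank at (319,198), the V tip at (321,88) and the fingers all line up. Descending, then pushing about 64 mm.

>>> arm_command(
  motion=[
    [0,0,0,0,0,30,0.79],
    [0,0,0,0,0,60,0.79],
    [0,0,0,0,0,85,0.79],
    [0,0,0,0,0,100,0.79],
    [0,0,0,0,0,110,0.79],
    [0,0,0,0,0,115,0.79],
    [0,0,0,0,0,118,0.79],
    [0,0,0,0,0,118,0.79],
    [0,0,0,0,0,118,0.79],
    [0,0,0,3,0,118,0.79],
  ],
)

```text
t: 17.65
eef_pos: [0.5718, 0.109, 0.0038]
orientation: [[0.978, -0.208, 0.001], [-0.208, -0.978, 0.0], [0.001, -0.0, -1.0]]
ft_force: [0.6, -0.1, -0.4]
opening: 0.21
finger_force: 0.0
```

>>> arm_command(
  motion=[
    [0,0,0,5,0,0,0.79],
    [0,0,0,11,0,0,0.79],
    [0,0,0,17,0,0,0.79],
    [0,0,0,23,0,0,0.79],
    [0,0,0,29,0,0,0.79],
    [0,0,0,35,0,0,0.79],
    [0,0,0,41,0,0,0.79],
    [0,0,0,46,0,0,0.79],
    [0,0,0,50,0,0,0.79],
    [0,0,0,53,0,0,0.79],
  ],
)

```text
t: 18.65
eef_pos: [0.6235, 0.0977, 0.003]
orientation: [[0.978, -0.208, -0.0], [-0.208, -0.978, 0.0], [-0.0, 0.0, -1.0]]
ft_force: [-0.4, -0.3, 1.1]
opening: 0.207
finger_force: 0.5
```

>>> arm_command(
  motion=[
    [0,0,0,1,0,0,0.79],
    [0,0,0,2,0,0,0.79],
    [0,0,0,3,0,0,0.79],
    [0,0,0,4,0,0,0.79],
    [0,0,0,5,0,0,0.79],
    [0,0,0,6,0,0,0.79],
    [0,0,0,7,0,0,0.79],
    [0,0,0,8,0,0,0.79],
    [0,0,0,8,0,0,0.79],
    [0,0,0,8,0,0,0.79],
  ],
)

```text
t: 19.65
eef_pos: [0.6286, 0.0965, 0.0026]
orientation: [[0.978, -0.208, -0.006], [-0.208, -0.978, 0.0], [-0.006, 0.001, -1.0]]
ft_force: [-8.7, 1.9, 5.9]
opening: 0.213
finger_force: 4.5
```

The force is now 9 N, straight back along the notch axis, so the blank is against both faces. Backing off.

>>> arm_command(
  motion=[
    [0,0,0,-3,0,0,0.79],
    [0,0,0,-6,0,0,0.79],
    [0,0,0,-12,0,0,0.79],
    [0,0,0,-25,0,-5,0.79],
    [0,0,0,-45,0,-30,0.79],
    [0,0,0,-60,0,-70,0.79],
    [0,0,0,-60,0,-117,0.79],
    [0,0,0,-60,0,-117,0.79],
    [0,0,0,-60,0,-117,0.79],
    [0,0,0,-60,0,-117,0.79],
  ],
)

```text
t: 20.65
eef_pos: [0.5715, 0.1085, 0.1189]
orientation: [[0.978, -0.208, -0.002], [-0.208, -0.978, -0.0], [-0.001, 0.0, -1.0]]
ft_force: [-0.3, -0.6, -0.9]
opening: 0.212
finger_force: 0.0
```

```bash
python3 - <<'E'
from h import *
c=cams.camera("wrist"); 
im=c["img"][20:200,210:430,::-1]; cv2.imwrite("pics/w7.png",cv2.resize(im,None,fx=3.3,fy=3.3,interpolation=cv2.INTER_CUBIC))
for q in("blank1_center","seat"): print([(round(r["p"],2),np.round(np.array(r["location"])*[480,640]).tolist()) for r in finder.place_of(q,c)[:4]])
E
```

```text
[(0.57, [127.0, 317.0])]
[]
```

View pics/w7.png

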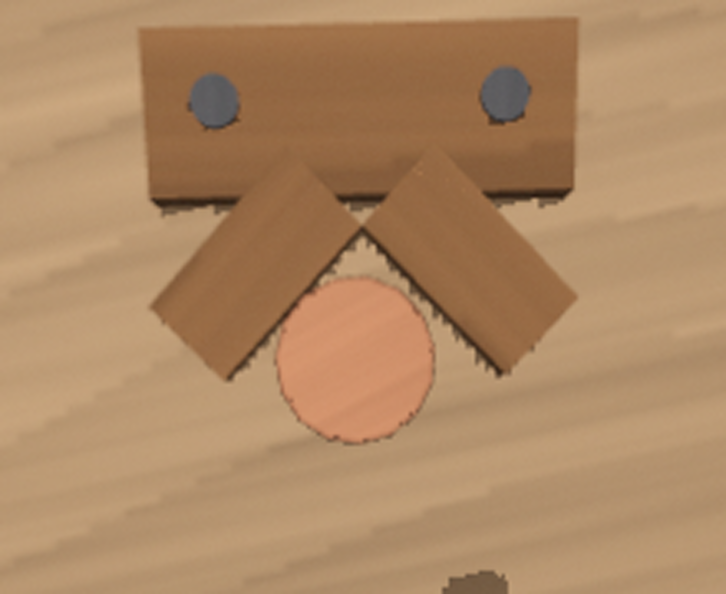

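The crop shows the blank (355,360) touching the left jaw, with about 2-3 mm of gap at the right one, roughly 1.8 mm off the axis. I'll push again with the fingers 3 mm to the right, so the left tip slides it along the left face into the corner.

>>> arm_command(
  motion=[
    [0,0,0,0,3,30,0.79],
    [0,0,0,0,3,60,0.79],
    [0,0,0,0,3,85,0.79],
    [0,0,0,5,3,105,0.79],
    [0,0,0,15,3,112,0.79],
    [0,0,0,25,3,116,0.79],
    [0,0,0,32,3,116,0.79],
    [0,0,0,38,3,116,0.79],
    [0,0,0,44,3,116,0.79],
    [0,0,0,49,3,116,0.79],
  ],
)

```text
t: 21.8
eef_pos: [0.6208, 0.0954, 0.005]
orientation: [[0.978, -0.208, 0.002], [-0.208, -0.978, 0.0], [0.002, -0.0, -1.0]]
ft_force: [-0.3, -0.1, 1.1]
opening: 0.209
finger_force: 0.0
```

>>> arm_command(
  motion=[
    [0,0,0,2,0,0,0.79],
    [0,0,0,4,0,0,0.79],
    [0,0,0,6,0,0,0.79],
    [0,0,0,8,0,0,0.79],
    [0,0,0,9,0,0,0.79],
    [0,0,0,10,0,0,0.79],
    [0,0,0,11,0,0,0.79],
    [0,0,0,12,0,0,0.79],
    [0,0,0,13,0,0,0.79],
    [0,0,0,13,0,0,0.79],
  ],
)

```text
t: 22.8
eef_pos: [0.6299, 0.0935, 0.0033]
orientation: [[0.978, -0.208, -0.006], [-0.208, -0.978, 0.001], [-0.006, 0.0, -1.0]]
ft_force: [-7.9, 2.2, 4.3]
opening: 0.206
finger_force: 3.8
```

>>> arm_command(
  motion=[
    [0,0,0,1,0,0,0.79],
    [0,0,0,2,0,0,0.79],
    [0,0,0,2,0,0,0.79],
    [0,0,0,0,0,0,0.79],
    [0,0,0,-6,0,0,0.79],
    [0,0,0,-12,0,0,0.79],
    [0,0,0,-25,0,-5,0.79],
    [0,0,0,-45,0,-30,0.79],
    [0,0,0,-60,0,-70,0.79],
    [0,0,0,-60,0,-117,0.79],
  ],
)

```text
t: 23.8
eef_pos: [0.5707, 0.1053, 0.1201]
orientation: [[0.978, -0.208, -0.004], [-0.208, -0.978, -0.001], [-0.004, 0.001, -1.0]]
ft_force: [0.8, 0.2, 0.3]
opening: 0.208
finger_force: 0.0
```

```bash
python3 - <<'E'
from h import *
c=cams.camera("wrist"); print(arm.get_obs()["eef_pos"])
im=c["img"][30:180,215:425,::-1]; cv2.imwrite("pics/w8.png",cv2.resize(im,None,fx=3.8,fy=3.8,interpolation=cv2.INTER_CUBIC))
E
```

```text
[0.57768107 0.10580463 0.13143597]
```

View pics/w8.png

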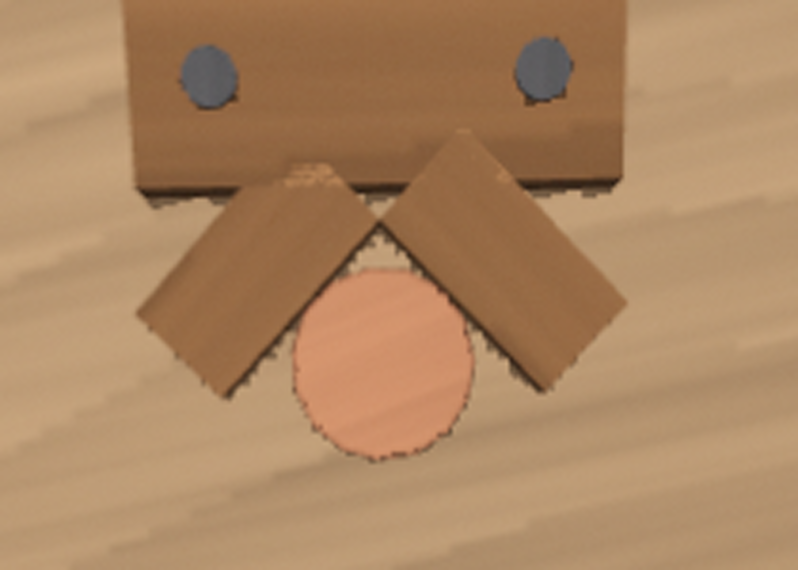

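The blank (383,364) now sits symmetrically against both faces: equal distances (94 and 95 px) to the two face lines. Raising the arm clear and handing in.

>>> arm_command(
  motion=[
    [0,0,0,0,0,-30,0.79],
    [0,0,0,0,0,-60,0.79],
    [0,0,0,0,0,-90,0.79],
    [0,0,0,0,0,-100,0.79],
    [0,0,0,0,0,-100,0.79],
    [0,0,0,0,0,-100,0.79],
    [0,0,0,0,0,-100,0.79],
    [0,0,0,0,0,-100,0.79],
    [0,0,0,0,0,-100,0.79],
    [0,0,0,0,0,-100,0.79],
  ],
)

```text
t: 24.85
eef_pos: [0.5734, 0.1053, 0.2203]
orientation: [[0.978, -0.208, -0.001], [-0.208, -0.978, -0.0], [-0.001, 0.0, -1.0]]
ft_force: [0.1, 0.3, 0.0]
opening: 0.208
finger_force: 0.0
```

```bash
python3 -c "
from bench import arm
print(arm.finish_job())"
```

```text
the job is handed in; nothing more can be done
None
```

I pressed the plunger once, pushed the single blank along the bench until it rested against both faces of the V notch (a second nudge centred it), lifted the arm clear and handed the job in at about 25 s; no verdict came back.

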